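# Snap the filter box shut

### The arm

A 7-joint arm with a two-finger parallel gripper is mounted at the origin on the work surface. World frame = base frame: x ahead of the robot, y to its left, z up, the work surface at z = 0. Lengths are in m, angles in rad, forces in N, time in s.
With the tool pointing down it reaches from about 0.35 to 0.9 m from the base axis. Payload 7.2 kg.
Tool frame: the origin (TCP) lies on the centre line of the jaws, within the pads' length; the fingertips stand 22 mm ahead of it and the grasp point (between the pads) lies 3 mm ahead of it (ctrl.tips_ahead is the distance from the TCP to the fingertips, in m); z points along the fingers, y is the line along which they close (so a half turn about z gives the same grasp; the last joint's range is limited). The gripper opens to 88 mm and grips with 3 to 60 N. Pads are 20 mm wide; open, the fingers measure 115 mm over their backs; the gripper's body (75 mm by 178 mm) begins 61 mm behind the grasp point.
Start: joints at [1.231, 0.411, -0.013, 1.596, 0.006, 1.134, -0.082], TCP at [0.168, -0.602, 0.245] pointing down, gripper open.
Joint ranges: [-2.95, 2.95], [-0.29, 1.99], [-1.47, 1.44], [0.14, 2.54], [-1.03, 4.17], [0.13, 1.85], [-2.86, 2.86]. Speed limits (rad/s): [2.39, 2.39, 3.01, 3.01, 3.14, 3.14, 3.14].

### API

Orientations are given as a unit quaternion [x, y, z, w].
In Python, from cell import ctrl, imaging, order gives the robot as it stands (ctrl), with the cameras (imaging) and the job (order).
- The arm moves only by the tool inch_along, called as a command line: name --argument value ..., lists and objects as JSON in quotes. Schema: {"type":"object","properties":{"segments":{"type":"array","items":{"type":"number"},"minItems":7,"maxItems":70},"only":{"type":"string"},"quiet":{"type":"boolean"},"lines":{"type":"string"}},"required":["segments"],"additionalProperties":false}. segments is one flat list of numbers that holds 1 to 10 rows one after another, with no inner brackets; each row has 7 numbers: dx, dy, dz in shares of 0.75 m (1.0 is 0.75 m), then a rotation vector rx, ry, rz in a scale on which 1.0 is pi rad, then the finger opening in m; each row is the pose to reach, as a shift and turn from the pose commanded when the call began, along the tool's axes at that moment; what a row does not reach only later rows make up. A row lasts 1/12 s, in which the tool goes at most 0.0417 m and 0.125 rad, less where a joint would pass 70% of its speed; a pose out of reach is approached as far as the arm can. The fingers move at their own pace and stop on an object; the grip force is fixed at half the most. Time passes only in rows, so rows that do not move let the fingers close. The tool returns the time, the measured TCP pose, the force, the opening and the grip force at its end. only (a regular expression) keeps the lines of the reply that match it, lines (a string "A,B") keeps lines A to B, and quiet returns only ok. Input that does not fit is refused with a message, and nothing moves.
- ctrl.get_obs(): the state, without advancing time (a new reading comes with each control period).
- imaging.capture(name): name is "scene" or "side" or "wrist"; returns a dict with "frame" (420x560x3 uint8, red, green, blue), "range_z" (420x560 float32, m along the optical axis (not along the pixel's ray), 0 where there is no reading), "fx", "fy", "cx", "cy" (pixels), "world_from_camera" (4x4, takes a point from camera to world coordinates). Camera axes: x right, y down, z forward; pixel columns grow to the right and rows downward; lengths in m; the calibration is good to about 2 mm. A picture is of the moment at which its call begins.
- order.sign_off(): hands the job in; it is judged then, once.
The state is a dict: "time_s": time; "joint_pos": joint angles; "qd": joint speeds; "tau": joint torques, N m; "position": TCP position; "ee_rot": TCP orientation; "ft_force": force on the tool from outside, world axes, zero at the start; "wrist_torque": the same for the moment, N m; "gripper_width": finger opening in m; "grasp_force": force on a finger pad.
Only numpy, scipy, OpenCV 4.12 (cv2) and the standard library are available. Lean on these libraries where they do the work, as an engineer would, in place of code of your own. Each camera call takes 0.05 s, during which the arm holds its last target. There are 200 camera calls.

### The job

Close the resin filter box: first press the raised edge of its loose cover plate down until the plate sits level in the frame, then put the hollow flanged snap cap, flange down, over the stud that sticks up through the plate and press it past the click until it is fully home on the plate. Keep pressing down firmly: the job finishes with the gripper still pushing the cap onto the plate, not letting go. Leave the other things on the bench where they are.

Things in the scene. Friction and masses are not known exactly. Their poses are not given: they have to be found in the camera images.
- filter: White plastic filter box, fixed to the bench: 160 x 130 mm (its x, y), rim 46 mm high, with a recess 141 x 111 mm and 6 mm deep that takes the cover plate. A grey stud stands in its middle. Origin: centre of its underside; z up. The raised edge of the plate is on the box's -x side.
- seat (a point): Point on the stud's axis, level with the rim and the pressed plate's top (46 mm over the bench): the centre of the cap's underside belongs here. Axes as the box's. The cap meets the stud's nubs with its underside about 14 mm above this point, takes about 5 to 10 N to push past, then the force drops (click) and the nubs draw it in by up to 12 N; it must be pressed on down to the plate.
- stud_tip (a point): Centre of the stud's tip, 21 mm above the seat point. The stud is 14 mm thick, coned to 8 mm over the top 3.5 mm; four spring-loaded round nubs, centred 9 mm above the seat point, stand 3.5 mm proud of it.
- catch_top (a point): Where to press the plate: over the middle of the catch bar, 55 mm from the stud on the box's -x side, at the height of the plate's top once level (46 mm above the bench). At the start the plate's top here is about 13 mm higher.
- catch (a joint): Travel in m of the stiff catch bar, a 70 mm long rod along the box's y under the plate's raised edge: 0 at the start (up), 0.013 fully down. It slides down under a push of about 6 to 8 N on the plate above it and stays where it is pushed.
- plate: Loose grey cover plate, 136 x 106 x 6 mm, about 0.1 kg, with a 27 mm round hole in its middle for the stud. Origin: centre of its underside; z its upward normal, x along its long side. It lies in the recess, tilted about 0.106 rad with its -x edge up on the catch bar; level, its underside is 40 mm above the bench.
- cap: Black snap cap standing mouth down on the bench: hollow ribbed barrel 34 mm in diameter, 27 mm tall, flat closed top, with a 40 mm flange 4 mm thick round its mouth; about 30 g. Bore 17 mm at the mouth, wider inside. Origin: centre of its underside (mouth); z up through its top. Not the solid T-shaped plug nearby.
- plug: Bystander: solid black round plug, T-shaped, 36 mm head, 28 mm tall; origin at the centre of its underside.
- parts_tray: Bystander, fixed: steel tray 150 x 120 x 25 mm with black printed parts up to 37 mm high; origin at the centre of its underside.
- resin_bottle: Bystander: black bottle, 70 mm thick, 160 mm tall; origin at the centre of its underside.
- wash_jar: Bystander: clear jar, 64 mm thick, 100 mm tall; origin at the centre of its underside.
- scraper: Bystander: flat scraper lying on the bench, 260 mm long.
- brush: Bystander: brush lying on the bench, 180 mm long.
- cup: Bystander: open steel cup, 70 mm wide, 70 mm tall; origin at the centre of its underside.

How it is judged:
By the outcome, as a careful person would: the job done as asked, in the order asked, and still so for the second after the job is handed in, while the arm keeps its last pose, push and grip.
It also fails if it takes over 54 s, if anything falls off the work surface, if the arm or the gripper's body presses on something with over 40 N, if the wrist force passes 120 N, or if a joint passes its speed limit or range.

## Working session

There is one attempt and no reset: what is moved stays moved. The work goes in short steps, Python scripts to look and compute and a tool call to move; the robot and the scene stay as the last step left them, time stands still between calls to the robot, and variables do not carry over. Pictures are saved under pics/ and viewed, at most 10 in all, crops included, and the job is handed in when it is done.

```bash
ls; mkdir -p pics; cat > h.py <<'E'
import numpy as np, cv2
from cell import ctrl, imaging, order
def cap(n,save=None):
    c=imaging.capture(n)
    np.savez(f'/tmp/{save or n}.npz',**c)
    if save: cv2.imwrite(f'pics/{save}.png',c['frame'][:,:,::-1])
    return c
def pts(c):
    z=c['range_z'];v,u=np.mgrid[:z.shape[0],:z.shape[1]]
    p=np.stack([(u-c['cx'])/c['fx']*z,(v-c['cy'])/c['fy']*z,z,np.ones_like(z)],-1)
    return (p@np.array(c['world_from_camera']).T)[...,:3]
def ray(c,u,v,h):
    T=np.array(c['world_from_camera']);d=T[:3,:3]@[(u-c['cx'])/c['fx'],(v-c['cy'])/c['fy'],1]
    return T[:3,3]+d*(h-T[2,3])/d[2]
E
python3 - <<'E'
from h import *
for n in ("scene","side"):
    c=cap(n,n+"0");print(n,c['fx'],np.array(c['world_from_camera']).round(3).tolist())
o=ctrl.get_obs();print({k:np.round(v,3).tolist() for k,v in o.items()})
a=cv2.imread('pics/scene0.png');
E
```

```text
cell.py
pics
scene 409.9248017544954 [[-0.445, 0.759, -0.475, 1.17], [0.895, 0.377, -0.236, 0.289], [-0.001, -0.53, -0.848, 1.108], [0.0, 0.0, 0.0, 1.0]]
side 424.93813840900054 [[-0.854, -0.345, 0.389, 0.177], [-0.52, 0.571, -0.635, 0.699], [-0.004, -0.745, -0.667, 0.807], [0.0, 0.0, 0.0, 1.0]]
{'time_s': 0.1, 'joint_pos': [1.231, 0.412, -0.013, 1.597, 0.006, 1.134, -0.082], 'qd': [-0.0, -0.002, -0.001, -0.002, 0.002, -0.001, -0.0], 'tau': [0.003, -58.91, 0.644, -29.171, -0.054, 0.014, 0.0], 'position': [0.168, -0.602, 0.244], 'ee_rot': [0.991, 0.135, -0.0, -0.001], 'ft_force': [0.077, 0.634, -0.213], 'wrist_torque': [0.014, 0.018, 0.004], 'grasp_force': 0.0, 'gripper_width': 0.088}
```

View pics/scene0.png

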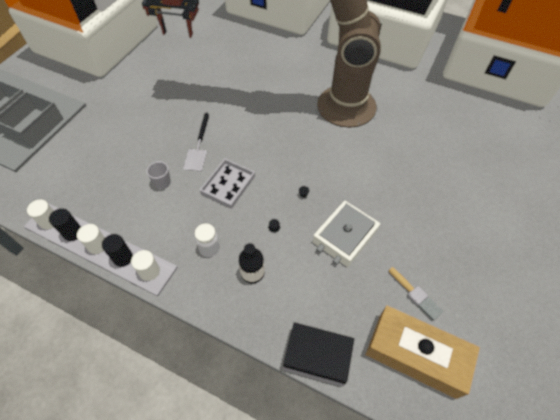

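View pics/side0.png

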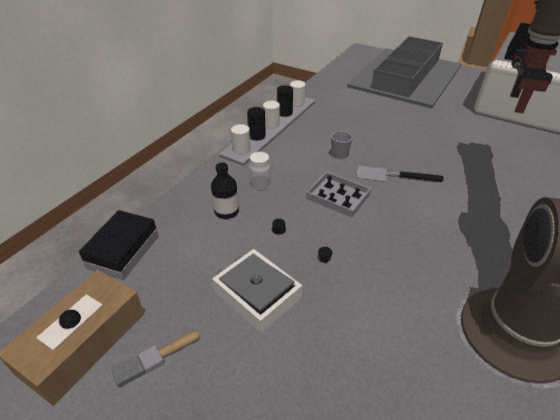

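Scene view: box at about (347,232) with its stud at (348,228), and two small black parts at (304,192) and (274,225). Side view: box at (257,287), parts at (325,255) and (279,227). I'll measure these and zoom in.

```bash
python3 - <<'E'
from h import *
S=[]
for n,obs,cr in (("scene0",[(304,192),(274,225)],(255,175,395,270)),("side0",[(325,255),(279,227)],(200,210,340,305))):
    c=dict(np.load(f'/tmp/{n}.npz'));P=pts(c)
    g=c['frame'].max(2)
    for u,v in obs:
        lab=cv2.connectedComponentsWithStats((g<60).astype(np.uint8))
        l=lab[1][v,u];m=lab[1]==l;q=P[m];q=q[q[:,2]>0.006]
        print(n,(u,v),l,m.sum(),'xy mid',((q.min(0)+q.max(0))/2).round(3),'top',np.percentile(q[:,2],[50,95]).round(4),'ext',np.ptp(q,0).round(3),'ray',ray(c,*lab[3][l],0.014).round(3))
    # white box
    hi=(P[...,2]>0.03)&(P[...,2]<0.065);a=cr;w=np.zeros_like(hi);w[a[1]:a[3],a[0]:a[2]]=1
    q=P[hi&w&(c['frame'].min(2)>140)];print(n,'box',len(q),cv2.minAreaRect(q[:,:2].astype(np.float32)),np.percentile(q[:,2],[50,90]))
    S.append(cv2.resize(c['frame'][a[1]:a[3],a[0]:a[2],::-1],None,fx=4,fy=3.1,interpolation=cv2.INTER_CUBIC))
cv2.imwrite('pics/zoom.png',cv2.vconcat(S)[:600])
E
```

```text
scene0 (304, 192) 35 67 xy mid [0.451 0.026 0.019] top [0.0271 0.031 ] ext [0.029 0.025 0.026] ray [0.446 0.024 0.014]
scene0 (274, 225) 38 94 xy mid [0.88  0.136 0.557] top [0.0256 0.0302] ext [0.58  0.307 1.102] ray [ 0.603 -0.004  0.014]
scene0 box 2041 ((0.6193612217903137, 0.17058202624320984), (0.14802342653274536, 0.36454373598098755), 69.36736297607422) [0.04949256 0.05837093]
side0 (325, 255) 47 177 xy mid [0.322 0.353 0.407] top [0.027  0.0296] ext [0.29  0.693 0.801] ray [0.453 0.021 0.014]
side0 (279, 227) 46 174 xy mid [ 0.604 -0.004  0.019] top [0.025  0.0287] ext [0.035 0.036 0.024] ray [ 0.604 -0.005  0.014]
side0 box 619 ((0.5415588021278381, 0.20276859402656555), (0.13239336013793945, 0.17271515727043152), 75.92951965332031) [0.04571541 0.04737873]
```

View pics/zoom.png

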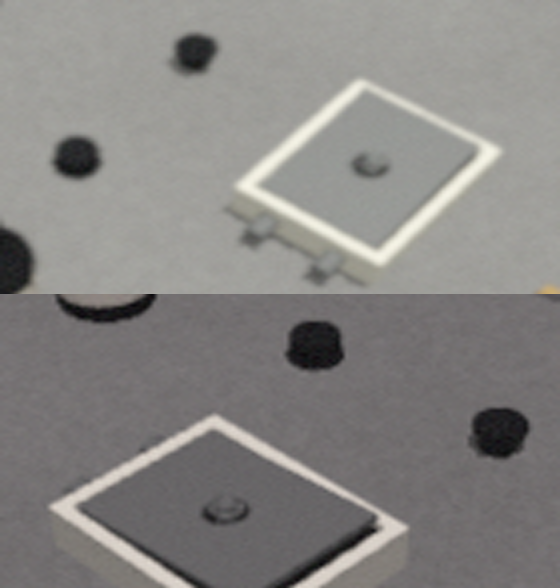

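In the lower (side) crop, the part at (315,345) is wider at its base, so it looks like the cap, at about (0.604,-0.005). The one at (500,432) has a wider head and looks like the plug, at about (0.452,0.022). The plate's dark gap is on its robot side. Next I'll move to a wrist view.

```bash
cat >> h.py <<'E'
from scipy.spatial.transform import Rotation as R
def tool(p,o=None):
    o=o or ctrl.get_obs();return (R.from_quat(o['ee_rot']).inv().apply(np.array(p)-o['position'])).round(4)
E
python3 - <<'E'
from h import *
c=cap("wrist");o=ctrl.get_obs();Rt=R.from_quat(o['ee_rot'])
T=np.array(c['world_from_camera']);print('cam in tool',tool(T[:3,3],o),c['fx'],(Rt.inv().as_matrix()@T[:3,:3]).round(3).tolist())
print(tool([0.54,0.08,0.30],o))
for n,cr in (("scene0",(305,195,385,268)),("side0",(205,245,310,330))):
    c=dict(np.load(f'/tmp/{n}.npz'));f=c['frame'].astype(int);m=np.zeros(f.shape[:2],np.uint8)
    m[cr[1]:cr[3],cr[0]:cr[2]]=((f.min(2)>(170 if n=="scene0" else 150)))[cr[1]:cr[3],cr[0]:cr[2]]
    k=max(cv2.findContours(m,0,2)[0],key=cv2.contourArea);w=np.array([ray(c,*p[0],0.046)[:2] for p in k],np.float32)
    print(n,cv2.minAreaRect(w))
E
```

```text
cam in tool [ 0.0785 -0.0014 -0.1409] 329.2010296628063 [[0.001, -0.958, -0.285], [1.0, 0.001, -0.0], [0.0, -0.285, 0.958]]
[ 0.5417 -0.5568 -0.0554]
scene0 ((0.5315853953361511, 0.20443733036518097), (0.1356431245803833, 0.16631463170051575), 76.59931182861328)
side0 ((0.5359489917755127, 0.20341718196868896), (0.13102327287197113, 0.16186225414276123), 76.71383666992188)
```

Careful with the scale: shifts go in shares of 0.75 m and turns go in shares of pi rad. That gives: -0.3 m is -0.4, -0.27 m is -0.36, 0.25 rad is 0.0796.

inch_along --segments '[0.04,-0.04,-0.004,0,0,0.0159,0.088,0.08,-0.08,-0.008,0,0,0.0318,0.088,0.12,-0.12,-0.0133,0,0,0.0477,0.088,0.16,-0.16,-0.0187,0,0,0.0637,0.088,0.2,-0.2,-0.024,0,0,0.0796,0.088,0.24,-0.24,-0.0293,0,0,0.0955,0.088,0.28,-0.28,-0.0347,0,0,0.1114,0.088,0.32,-0.32,-0.04,0,0,0.1273,0.088,0.36,-0.36,-0.0467,0,0,0.1432,0.088,0.4,-0.4,-0.0533,0,0,0.1603,0.088]'

```text
time_s: 0.98
position: [0.3719, -0.2388, 0.2838]
ee_rot: [0.993, -0.117, 0.0, 0.0]
ft_force: [0.1, -0.4, 0.2]
gripper_width: 0.0881
grasp_force: 0.0
```

```bash
python3 -c "
from h import *
print(tool([0.53,0.10,0.30]),ctrl.get_obs()['joint_pos'])"
```

```text
[ 0.0751 -0.3662 -0.0163] [ 0.67735028  0.07116601 -0.22764257  1.94716187  0.01814819  1.12497644
 -1.36252499]
```

Converted, -0.366 m is -0.488, -0.33 m is -0.44.

inch_along --segments '[0.0107,-0.048,-0.0027,0,0,0,0.088,0.02,-0.0973,-0.0053,0,0,0,0.088,0.0307,-0.1467,-0.008,0,0,0,0.088,0.04,-0.1947,-0.0107,0,0,0,0.088,0.0507,-0.244,-0.0133,0,0,0,0.088,0.0613,-0.2933,-0.0147,0,0,0,0.088,0.072,-0.3427,-0.016,0,0,0,0.088,0.0827,-0.392,-0.0187,0,0,0,0.088,0.0933,-0.44,-0.02,0,0,0,0.088,0.1,-0.488,-0.0213,0,0,0,0.088]'

```text
time_s: 1.82
position: [0.5293, 0.0997, 0.2994]
ee_rot: [0.993, -0.116, 0.0, 0.0]
ft_force: [0.5, -0.4, -0.1]
gripper_width: 0.0878
grasp_force: 0.0
```

inch_along --segments '[0,0,0,0,0,0,0.088,0,0,0,0,0,0,0.088,0,0,0,0,0,0,0.088]'

```text
time_s: 2.07
position: [0.5283, 0.0977, 0.299]
ee_rot: [0.993, -0.116, -0.001, 0.0]
ft_force: [0.1, 0.1, -0.2]
gripper_width: 0.0877
grasp_force: 0.0
```

```bash
python3 -c "
from h import *
cap('wrist','w1');o=ctrl.get_obs();print(o['joint_pos'])"
```

```text
[ 0.15686929  0.26332655 -0.5241305   1.70732589  0.14037194  1.20933374
 -2.20604523]
```

View pics/w1.png

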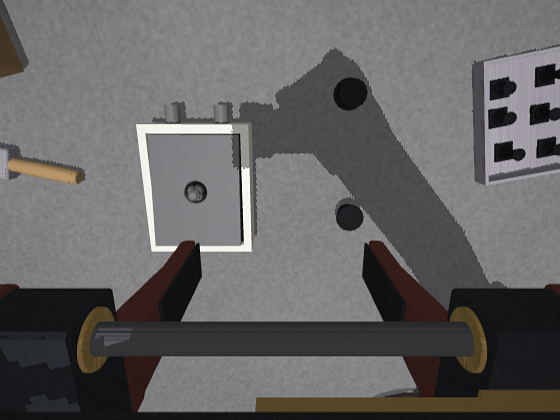

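Wrist view (image up is box +x): box centre and stud at (195,191), the part I take to be the cap at (350,94), the plug at (349,217), tray at right. I'll check heights, shapes and plate tilt.

```bash
python3 - <<'E'
from h import *
c=dict(np.load('/tmp/w1.npz'));P=pts(c);f=c['frame'].astype(int)
ex=np.array([.973,-.2309]);ey=np.array([.2309,.973])
print('ground z',np.median(P[100:200,280:300,2]))
for n,(u,v) in dict(cap=(350,94),plug=(349,217)).items():
    w=P[v-30:v+30,u-30:u+30].reshape(-1,3);
    for lo,hi in ((.004,.009),(.010,.02),(.022,.04)):
        q=w[(w[:,2]>lo)&(w[:,2]<hi)]
        if len(q)>20:
            (cx,cy),r=cv2.minEnclosingCircle(q[:,:2].astype(np.float32));print(n,lo,hi,len(q),round(cx,4),round(cy,4),'r',round(r,4),'z',np.median(q[:,2]).round(4))
sc=np.array([.534,.204])
W=P[110:260,125:265].reshape(-1,3);C=f[110:260,125:265].reshape(-1,3)
L=np.stack([(W[:,:2]-sc)@ex,(W[:,:2]-sc)@ey],1)
for a in (-.055,-.03,.03,.05):
    print('plate profile',a,[np.median(W[(abs(L[:,0]-a)<.004)&(abs(L[:,1]-b)<.006),2]).round(4) for b in (-.04,-.02,0,.02,.04)])
s=W[(np.hypot(*L.T)<.02)&(W[:,2]>.060)];print('stud',s.mean(0).round(4),((s.min(0)+s.max(0))/2).round(4),np.percentile(s[:,2],[50,95]).round(4),len(s))
s=W[(np.hypot(*L.T)<.02)&(W[:,2]>.065)];print('tip',((s.min(0)+s.max(0))/2).round(4),len(s))
r=W[(C.min(1)>180)&(W[:,2]>.035)&(W[:,2]<.056)].astype(np.float32);print('rim',cv2.minAreaRect(r[:,:2]),np.median(r[:,2]))
# stud by rays in scene/side/wrist
for n in ('scene0','side0'):
    d=dict(np.load(f'/tmp/{n}.npz'));Q=pts(d);m=(Q[...,2]>.062)&(Q[...,2]<.08)&(np.hypot(Q[...,0]-.534,Q[...,1]-.204)<.02)
    q=Q[m];print(n,'stud',len(q),q.mean(0).round(4))
    for nm,p in dict(cap=(.603,-.004),plug=(.452,.023)).items():
        q=Q[(np.hypot(Q[...,0]-p[0],Q[...,1]-p[1])<.03)&(Q[...,2]>.022)&(Q[...,2]<.05)];print(nm,((q.min(0)+q.max(0))/2).round(4),np.median(q[:,2]).round(4))
i=c['frame'][60:250,150:400,::-1];cv2.imwrite('pics/w1z.png',cv2.resize(i,None,fx=3,fy=3,interpolation=2))
E
```

```text
ground z 0.0007522752059468396
cap 0.004 0.009 100 0.602 -0.0048 r 0.0196 z 0.0048
cap 0.01 0.02 41 0.6024 0.0002 r 0.0161 z 0.0149
cap 0.022 0.04 690 0.6017 -0.0054 r 0.0176 z 0.0277
plug 0.022 0.04 567 0.4486 0.0255 r 0.0182 z 0.0286
plate profile -0.055 [np.float64(0.0599), np.float64(0.0596), np.float64(0.0597), np.float64(0.0598), np.float64(0.0596)]
plate profile -0.03 [np.float64(0.057), np.float64(0.0572), np.float64(0.0568), np.float64(0.0571), np.float64(0.0571)]
plate profile 0.03 [np.float64(0.051), np.float64(0.0508), np.float64(0.0508), np.float64(0.0506), np.float64(0.0507)]
plate profile 0.05 [np.float64(0.0485), np.float64(0.0486), np.float64(0.0486), np.float64(0.0487), np.float64(0.0487)]
stud [0.534  0.2029 0.0649] [0.5331 0.2033 0.0647] [0.0656 0.0686] 147
tip [0.5328 0.2042 0.0672] 83Traceback (most recent call last):
  File "<stdin>", line 18, in <module>
cv2.error: OpenCV(4.12.0) /io/opencv/modules/imgproc/src/convhull.cpp:143: error: (-215:Assertion failed) total >= 0 && (depth == CV_32F || depth == CV_32S) in function 'convexHull'
```

Confirmed: the flange radius is 19.6 mm at z of about 4.8 mm at (0.602,-0.005), so that's the cap, and the other part has no low flange. The plate is high on its robot side (59.7 mm). Moving over the catch with the fingers closed.

```bash
python3 -c "
from h import *
print(tool([0.480,0.2162,0.100]))"
```

```text
[-0.0744 -0.1052  0.1991]
```

Converted, 0.199 m is 0.2653, 0.18 m is 0.24.

inch_along --segments '[-0.0253,-0.0347,0.0267,0,0,0,0,-0.0493,-0.0667,0.0533,0,0,0,0,-0.0747,-0.1067,0.08,0,0,0,0,-0.0987,-0.14,0.1067,0,0,0,0,-0.0992,-0.1403,0.1533,0,0,0,0,-0.0992,-0.1403,0.2,0,0,0,0,-0.0992,-0.1403,0.24,0,0,0,0,-0.0992,-0.1403,0.2653,0,0,0,0,-0.0992,-0.1403,0.2653,0,0,0,0,-0.0992,-0.1403,0.2653,0,0,0,0]'

```text
time_s: 2.95
position: [0.4803, 0.2162, 0.1003]
ee_rot: [0.993, -0.116, -0.001, 0.001]
ft_force: [1.0, -0.3, 1.6]
gripper_width: 0.0247
grasp_force: 0.0
```

Converted, 0.026 m is 0.0347, 0.018 m is 0.024.

inch_along --segments '[0,0,0.0053,0,0,0,0,0,0,0.0107,0,0,0,0,0,0,0.0147,0,0,0,0,0,0,0.0187,0,0,0,0,0,0,0.0213,0,0,0,0,0,0,0.024,0,0,0,0,0,0,0.0267,0,0,0,0,0,0,0.0293,0,0,0,0,0,0,0.032,0,0,0,0,0,0,0.0347,0,0,0,0]'

```text
time_s: 3.78
position: [0.4802, 0.2178, 0.0747]
ee_rot: [0.993, -0.116, -0.0, 0.0]
ft_force: [-2.4, -0.4, 5.2]
gripper_width: 0.0004
grasp_force: 2.6
```

Converted, 0.0075 m is 0.01, 0.007 m is 0.0093.

inch_along --segments '[0,0,0.0027,0,0,0,0,0,0,0.0053,0,0,0,0,0,0,0.0067,0,0,0,0,0,0,0.008,0,0,0,0,0,0,0.0093,0,0,0,0,0,0,0.01,0,0,0,0,0,0,0.01,0,0,0,0]'

```text
time_s: 4.37
position: [0.4799, 0.2179, 0.0683]
ee_rot: [0.993, -0.115, 0.0, 0.0]
ft_force: [-6.9, -2.2, 20.5]
gripper_width: 0.0005
grasp_force: 9.7
```

Converted, 0.0015 m is 0.002, 0.001 m is 0.0013.

inch_along --segments '[0,0,0.0013,0,0,0,0,0,0,0.002,0,0,0,0,0,0,0.002,0,0,0,0]'

```text
time_s: 4.62
position: [0.4799, 0.2179, 0.0682]
ee_rot: [0.993, -0.115, 0.0, 0.001]
ft_force: [-12.0, -5.8, 35.9]
gripper_width: 0.0006
grasp_force: 17.9
```

inch_along --segments '[0,0,-0.0267,0,0,0,0.03,0,0,-0.0667,0,0,0,0.088,0,0,-0.1067,0,0,0,0.088,0,0,-0.1533,0,0,0,0.088,0,0,-0.2,0,0,0,0.088,0,0.04,-0.24,0,0,0,0.088,0,0.08,-0.2667,0,0,0,0.088,0,0.1067,-0.2933,0,0,0,0.088,0,0.1067,-0.2933,0,0,0,0.088]'

```text
time_s: 5.37
position: [0.4633, 0.1364, 0.2891]
ee_rot: [0.993, -0.118, 0.003, 0.0]
ft_force: [0.8, 0.6, 0.5]
gripper_width: 0.057
grasp_force: 0.0
```

```bash
python3 - <<'E'
from h import *
c=cap('wrist','w2');P=pts(c);ex=np.array([.973,-.2309]);ey=np.array([.2309,.973]);sc=np.array([.5335,.2035])
W=P.reshape(-1,3);L=np.stack([(W[:,:2]-sc)@ex,(W[:,:2]-sc)@ey],1)
for a in (-.075,-.055,-.03,.03,.05,.075):
    print('profile',a,[np.median(W[(abs(L[:,0]-a)<.003)&(abs(L[:,1]-b)<.006),2]).round(4) for b in (-.04,-.02,0,.02,.04)])
for t in (.056,.062,.065):
    s=W[(np.hypot(*L.T)<.02)&(W[:,2]>t)];print('stud',t,((s.min(0)+s.max(0))/2).round(4),s.mean(0).round(4),s[:,2].max(),len(s))
w=W[np.hypot(W[:,0]-.602,W[:,1]+.005)<.035]
for lo,hi in ((.003,.009),(.022,.04)):
    q=w[(w[:,2]>lo)&(w[:,2]<hi)];print('cap',cv2.minEnclosingCircle(q[:,:2].astype(np.float32)),np.median(q[:,2]))
print(tool([.602,-.005,.07]))
E
```

```text
profile -0.075 [np.float64(0.0466), np.float64(0.0466), np.float64(0.0467), np.float64(0.0466), np.float64(0.0469)]
profile -0.055 [np.float64(0.0466), np.float64(0.0466), np.float64(0.0467), np.float64(0.047), np.float64(0.047)]
profile -0.03 [np.float64(0.3725), np.float64(0.3658), np.float64(0.047), np.float64(0.047), np.float64(0.047)]
profile 0.03 [np.float64(0.047), np.float64(0.0469), np.float64(0.0469), np.float64(0.0469), np.float64(0.0471)]
profile 0.05 [np.float64(0.0466), np.float64(0.0471), np.float64(0.0468), np.float64(0.047), np.float64(0.0469)]
profile 0.075 [np.float64(0.0469), np.float64(0.0468), np.float64(0.047), np.float64(0.0468), np.float64(0.0469)]
stud 0.056 [0.5331 0.2043 0.0628] [0.5332 0.2033 0.0634] 0.06932795507581069 242
stud 0.062 [0.5331 0.2045 0.0657] [0.5331 0.204  0.0663] 0.06932795507581069 139
stud 0.065 [0.5327 0.2044 0.0672] [0.5331 0.2043 0.0671] 0.06932795507581069 104
cap ((0.6021754145622253, -0.006449431646615267), 0.02910170704126358) 0.0046756082680045885
cap ((0.6017959713935852, -0.005536161363124847), 0.017701666802167892) 0.027711531297959224
[0.1677 0.1069 0.218 ]
```

The plate is level: 46.7 mm against the rim's 46.9 mm. The stud is at (0.533,0.204). The bottle could foul the gripper's body at the cap, so I'm checking that.

Converted, 0.1677 m is 0.2236, 0.16 m is 0.2133.

```bash
python3 - <<'E'
from h import *
for n in ('scene0','side0'):
    W=pts(dict(np.load(f'/tmp/{n}.npz'))).reshape(-1,3)
    q=W[(W[:,2]>.07)&(W[:,2]<.2)&(np.hypot(W[:,0]-.602,W[:,1])<.3)&(W[:,0]>.4)&(np.hypot(W[:,0]-.533,W[:,1]-.204)>.1)]
    o=R.from_quat(ctrl.get_obs()['ee_rot']).as_matrix();T=(q-[.602,-.0055,0])@o
    print(n,len(q),q.min(0).round(3),q.max(0).round(3)); 
    k=cv2.kmeans(q.astype(np.float32),2,None,(3,20,.001),3,0)[1].ravel()
    for i in (0,1):print(q[k==i].min(0).round(3),q[k==i].max(0).round(3),'tool',T[k==i].min(0).round(3),T[k==i].max(0).round(3))
E
```

```text
scene0 1005 [ 0.725 -0.177  0.07 ] [0.801 0.042 0.164]
[ 0.725 -0.177  0.07 ] [ 0.783 -0.117  0.104] tool [ 0.151  0.073 -0.104] [ 0.211  0.133 -0.069]
[ 0.731 -0.027  0.07 ] [0.801 0.042 0.164] tool [ 0.123 -0.085 -0.163] [ 0.193 -0.018 -0.069]
side0 1058 [ 0.725 -0.173  0.07 ] [0.797 0.046 0.162]
[ 0.734 -0.022  0.07 ] [0.797 0.046 0.162] tool [ 0.124 -0.089 -0.162] [ 0.183 -0.019 -0.07 ]
[ 0.725 -0.173  0.07 ] [ 0.784 -0.115  0.104] tool [ 0.151  0.07  -0.103] [ 0.213  0.128 -0.069]
```

inch_along --segments '[0.0267,0.0133,0.0133,0,0,0,0.06,0.0533,0.0333,0.04,0,0,0,0.06,0.08,0.0533,0.0667,0,0,0,0.06,0.1067,0.0667,0.0933,0,0,0,0.06,0.1333,0.0853,0.1067,0,0,0,0.06,0.16,0.1067,0.12,0,0,0,0.06,0.1867,0.12,0.1333,0,0,0,0.06,0.2133,0.1333,0.1333,0,0,0,0.06,0.2236,0.1427,0.1333,0,0,0,0.06,0.2236,0.1427,0.1333,0,0,0,0.06]'

```text
time_s: 6.25
position: [0.6013, -0.0039, 0.1838]
ee_rot: [0.993, -0.117, -0.001, 0.0]
ft_force: [0.3, 0.1, -0.5]
gripper_width: 0.0602
grasp_force: 0.0
```

```bash
python3 -c "
from h import *
print(tool([.602,-.0055,.06]),R.from_quat(ctrl.get_obs()['ee_rot']).apply([0,0,1]),ctrl.get_obs()['joint_pos'])"
```

```text
[0.0012 0.0014 0.1238] [-1.61584774e-03  1.63182030e-04 -9.99998681e-01] [ 0.25723715  0.47077565 -0.45125064  1.69957924  0.23287332  1.02633272
 -2.07743327]
```

Converted, 0.156 m is 0.208, 0.11 m is 0.1467.

inch_along --segments '[0.0013,0.0019,0.0333,0,0,0,0.06,0.0013,0.0019,0.0733,0,0,0,0.06,0.0013,0.0019,0.1133,0,0,0,0.06,0.0013,0.0019,0.1467,0,0,0,0.06,0.0013,0.0019,0.1733,0,0,0,0.06,0.0013,0.0019,0.1933,0,0,0,0.06,0.0013,0.0019,0.204,0,0,0,0.06,0.0013,0.0019,0.208,0,0,0,0.06,0.0013,0.0019,0.208,0,0,0,0.06,0.0013,0.0019,0.208,0,0,0,0.06]'

```text
time_s: 7.08
position: [0.6017, -0.0037, 0.0305]
ee_rot: [0.993, -0.115, 0.001, -0.0]
ft_force: [0.4, -0.5, -0.3]
gripper_width: 0.0603
grasp_force: 0.0
```

Converted, 0.0025 m is 0.0033, 0.0018 m is 0.0024.

inch_along --segments '[0,0.0024,0.0033,0,0,0,0.06,0,0.0024,0.0033,0,0,0,0.06,0,0.0024,0.0033,0,0,0,0.03,0,0.0024,0.0033,0,0,0,0.02,0,0.0024,0.0033,0,0,0,0.01,0,0.0024,0.0033,0,0,0,0,0,0.0024,0.0033,0,0,0,0,0,0.0024,0.0033,0,0,0,0,0,0.0024,0.0033,0,0,0,0,0,0.0024,0.0033,0,0,0,0]'

```text
time_s: 7.92
position: [0.601, -0.0062, 0.0272]
ee_rot: [0.993, -0.116, 0.0, 0.0]
ft_force: [-1.4, 0.8, 2.1]
gripper_width: 0.0336
grasp_force: 30.0
```

Converted, -0.13 m is -0.1733, -0.115 m is -0.1533.

inch_along --segments '[0,0,-0.016,0,0,0,0,0,0,-0.04,0,0,0,0,0,0,-0.08,0,0,0,0,0,0,-0.12,0,0,0,0,0,0,-0.1533,0,0,0,0,0,0,-0.1733,0,0,0,0,0,0,-0.1733,0,0,0,0]'

```text
time_s: 8.5
position: [0.6029, -0.0058, 0.1616]
ee_rot: [0.993, -0.116, 0.003, -0.0]
ft_force: [1.1, 0.2, -0.5]
gripper_width: 0.0341
grasp_force: 30.0
```

```bash
python3 -c "
from h import *
cap('side','s3');cap('wrist','w3');o=ctrl.get_obs();print(o['gripper_width'],o['grasp_force'],o['position'],tool([.533,.2043,.13]))
i=cv2.imread('pics/s3.png')[170:310,200:360];j=cv2.imread('pics/w3.png')
cv2.imwrite('pics/m3.png',cv2.hconcat([cv2.resize(i,(480,420),interpolation=2),j[:, 130:430]]))"
```

```text
0.03356497225671375 29.999964006710798 [ 0.60094486 -0.00619456  0.15763051] [-0.1145 -0.1893  0.0275]
```

View pics/m3.png

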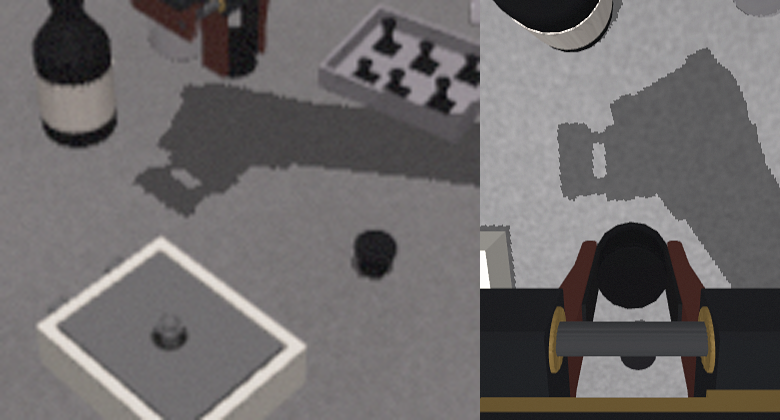

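The cap is held between the fingers, with its top disc at about (282,267) in the wrist image. The plate is level with the plug still in place. I'll measure the cap's offset in the tool frame.

```bash
python3 - <<'E'
from h import *
c=dict(np.load('/tmp/w3.npz'));o=ctrl.get_obs();P=pts(c);Rm=R.from_quat(o['ee_rot']).as_matrix()
T=(P-o['position'])@Rm
m=(abs(T[...,1])<.0165)&(abs(T[...,0])<.03)&(T[...,2]<.012)&(T[...,2]>-.01)&(c['frame'].max(2)<60)
q=T[m];print(len(q),np.median(q[:,2]));t=q[abs(q[:,2]-np.median(q[:,2]))<.0015]
print('top centre in tool',cv2.minEnclosingCircle(t[:,:2].astype(np.float32)),t.min(0),t.max(0))
# stud again, side + scene cams, now free plate
for n in ('scene','side'):
    Q=pts(cap(n)).reshape(-1,3);s=Q[(np.hypot(Q[:,0]-.533,Q[:,1]-.204)<.02)&(Q[:,2]>.06)&(Q[:,2]<.08)];print(n,len(s),((s.min(0)+s.max(0))/2).round(4),s.mean(0).round(4))
E
```

```text
4257 -0.0021784446554806557
top centre in tool ((0.0017452789470553398, 0.00017028022557497025), 0.018428312614560127) [-0.01588295 -0.01648114 -0.00367681] [ 0.01815873  0.01611696 -0.00069478]
scene 21 [0.5348 0.2034 0.0658] [0.5347 0.2034 0.0655]
side 33 [0.5343 0.2064 0.0641] [0.5341 0.2071 0.0642]
```

Converted, -0.1893 m is -0.2524, -0.025 m is -0.0333.

inch_along --segments '[-0.02,-0.0333,0,0,0,0,0,-0.04,-0.0667,0,0,0,0,0,-0.064,-0.1067,0,0,0,0,0,-0.0893,-0.1467,0,0,0,0,0,-0.1133,-0.1867,0,0,0,0,0,-0.1333,-0.22,0.0133,0,0,0,0,-0.1493,-0.244,0.0267,0,0,0,0,-0.1539,-0.2524,0.0367,0,0,0,0,-0.1539,-0.2524,0.0367,0,0,0,0,-0.1539,-0.2524,0.0367,0,0,0,0]'

```text
time_s: 9.53
position: [0.5318, 0.2034, 0.1283]
ee_rot: [0.993, -0.116, -0.001, 0.001]
ft_force: [0.8, -0.5, -0.9]
gripper_width: 0.0338
grasp_force: 30.0
```

```bash
python3 - <<'E'
from h import *
o=ctrl.get_obs();print(tool([.5322,.2045,.098],o),o['position'],o['gripper_width'],R.from_quat(o['ee_rot']).apply([0,0,1]).round(4))
Rm=R.from_quat(o['ee_rot']).as_matrix();c=cap('wrist');T=(pts(c)-o['position'])@Rm
m=(abs(T[...,1])<.0165)&(abs(T[...,0])<.03)&(T[...,2]<.006)&(T[...,2]>-.01)&(c['frame'].max(2)<60)
print(cv2.minEnclosingCircle(T[m][:,:2].astype(np.float32)),np.median(T[m][:,2]))
for n in ('scene','side'): cap(n,n+'4')
a=cv2.imread('pics/scene4.png')[170:270,290:400];b=cv2.imread('pics/side4.png')[220:320,200:310]
cv2.imwrite('pics/m4.png',cv2.hconcat([cv2.resize(x,(396,360),interpolation=2) for x in (a,b)]))
E
```

```text
[ 0.0002 -0.0012  0.0303] [0.53178028 0.20341025 0.12831062] 0.03375182957529967 [-0.0022 -0.0015 -1.    ]
((0.0008428763831034303, 0.0006204181117936969), 0.018473751842975616) -0.0006154955714650651
```

View pics/m4.png

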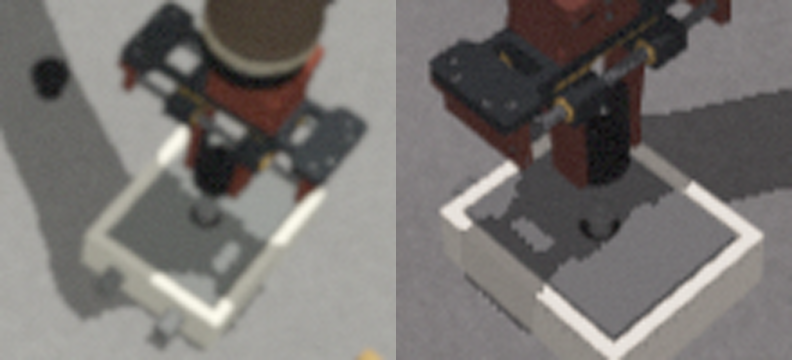

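Both fixed views show the cap hanging above the stud, at about (212,170) over (205,213) in the left crop and (610,150) over (600,222) in the right. I'll descend in small steps and watch the force.

Converted, 0.035 m is 0.0467, 0.032 m is 0.0427.

inch_along --segments '[0.0003,-0.0016,0.0133,0,0,0,0,0.0003,-0.0016,0.0267,0,0,0,0,0.0003,-0.0016,0.036,0,0,0,0,0.0003,-0.0016,0.0427,0,0,0,0,0.0003,-0.0016,0.0467,0,0,0,0,0.0003,-0.0016,0.0467,0,0,0,0,0.0003,-0.0016,0.0467,0,0,0,0]'

```text
time_s: 10.27
position: [0.5324, 0.2058, 0.0944]
ee_rot: [0.993, -0.116, -0.0, 0.0]
ft_force: [-0.4, 0.7, -0.6]
gripper_width: 0.0338
grasp_force: 30.0
```

```bash
python3 -c "
from h import *
print(tool([.5322,.2045,.0732]))"
```

```text
[0.0001 0.0013 0.0212]
```

Converted, 0.007 m is 0.0093, 0.006 m is 0.008.

inch_along --segments '[0,0.0013,0.0027,0,0,0,0,0,0.0013,0.0053,0,0,0,0,0,0.0013,0.0067,0,0,0,0,0,0.0013,0.008,0,0,0,0,0,0.0013,0.0093,0,0,0,0,0,0.0013,0.0093,0,0,0,0]'

```text
time_s: 10.77
position: [0.5322, 0.2047, 0.0874]
ee_rot: [0.993, -0.116, -0.0, 0.0]
ft_force: [-0.4, -1.2, -0.9]
gripper_width: 0.0337
grasp_force: 30.0
```

No contact force yet, and the stud tip is already inside the bore. Pressing on.

Converted, 0.004 m is 0.0053, 0.003 m is 0.004.

inch_along --segments '[0,0,0.0013,0,0,0,0,0,0,0.0027,0,0,0,0,0,0,0.004,0,0,0,0,0,0,0.0053,0,0,0,0]'

```text
time_s: 11.1
position: [0.5328, 0.2044, 0.0846]
ee_rot: [0.993, -0.116, 0.001, 0.0]
ft_force: [-2.8, -3.2, 12.9]
gripper_width: 0.034
grasp_force: 30.0
```

inch_along --segments '[0,0,0.0013,0,0,0,0,0,0,0.0027,0,0,0,0,0,0,0.004,0,0,0,0,0,0,0.0053,0,0,0,0]'

```text
time_s: 11.43
position: [0.5324, 0.204, 0.0797]
ee_rot: [0.993, -0.116, 0.0, 0.0]
ft_force: [-0.6, -2.7, 3.8]
gripper_width: 0.0339
grasp_force: 30.0
```

inch_along --segments '[0,0,0.0013,0,0,0,0,0,0,0.0027,0,0,0,0,0,0,0.004,0,0,0,0,0,0,0.0053,0,0,0,0]'

```text
time_s: 11.77
position: [0.5321, 0.2042, 0.0748]
ee_rot: [0.993, -0.116, -0.0, 0.0]
ft_force: [1.1, -1.8, -2.4]
gripper_width: 0.0339
grasp_force: 30.0
```

Click passed: the force peaked, dropped, then turned to a pull. Pressing home.

Converted, 0.003 m is 0.004, 0.002 m is 0.0027.

inch_along --segments '[0,0,0.0013,0,0,0,0,0,0,0.0027,0,0,0,0,0,0,0.004,0,0,0,0,0,0,0.004,0,0,0,0]'

```text
time_s: 12.1
position: [0.5323, 0.2053, 0.0732]
ee_rot: [0.993, -0.115, 0.0, -0.0]
ft_force: [-1.8, -1.7, 2.6]
gripper_width: 0.0337
grasp_force: 30.0
```

inch_along --segments '[0,0,0.0013,0,0,0,0,0,0,0.0027,0,0,0,0,0,0,0.0027,0,0,0,0,0,0,0.0027,0,0,0,0]'

```text
time_s: 12.43
position: [0.5324, 0.2053, 0.073]
ee_rot: [0.993, -0.115, 0.001, 0.0]
ft_force: [-7.4, -5.2, 22.1]
gripper_width: 0.0338
grasp_force: 30.0
```

Converted, 0.0008 m is 0.0011, 0.0005 m is 0.0007.

inch_along --segments '[0,0,0.0007,0,0,0,0,0,0,0.0011,0,0,0,0,0,0,0.0011,0,0,0,0,0,0,0.0011,0,0,0,0,0,0,0.0011,0,0,0,0,0,0,0.0011,0,0,0,0]'

```text
time_s: 12.93
position: [0.5324, 0.2053, 0.0729]
ee_rot: [0.993, -0.115, 0.001, 0.0]
ft_force: [-9.8, -5.8, 29.1]
gripper_width: 0.0339
grasp_force: 30.0
```

```bash
python3 - <<'E'
from h import *
o=ctrl.get_obs();Rm=R.from_quat(o['ee_rot']).as_matrix();c=cap('wrist','w5');P=pts(c);T=(P-o['position'])@Rm
m=(abs(T[...,1])<.0165)&(abs(T[...,0])<.03)&(T[...,2]<.008)&(T[...,2]>-.01)&(c['frame'].max(2)<60)
print('cap top',np.median(P[m],0).round(4))
ex=np.array([.973,-.2309]);ey=np.array([.2309,.973]);W=P.reshape(-1,3);L=np.stack([(W[:,:2]-[.533,.204])@ex,(W[:,:2]-[.533,.204])@ey],1)
for a in (-.05,.03,.045,.06,.075): print(a,[np.median(W[(abs(L[:,0]-a)<.003)&(abs(L[:,1]-b)<.006),2]).round(4) for b in (-.03,0,.03)])
for n in ('side',):
    c=cap(n,n+'5');Q=pts(c).reshape(-1,3);L=np.stack([(Q[:,:2]-[.533,.204])@ex,(Q[:,:2]-[.533,.204])@ey],1)
    for a in (-.055,-.045,.055,.075):print(n,a,[np.median(Q[(abs(L[:,0]-a)<.004)&(abs(L[:,1]-b)<.006),2]).round(4) for b in (-.03,0,.03)])
b=cv2.imread('pics/side5.png')[210:330,195:325];cv2.imwrite('pics/m5.png',cv2.resize(b,None,fx=4,fy=4,interpolation=2))
E
```

```text
cap top [0.5349 0.2049 0.0737]
-0.05 [np.float64(nan), np.float64(nan), np.float64(nan)]
0.03 [np.float64(0.151), np.float64(0.0472), np.float64(0.1509)]
0.045 [np.float64(0.0469), np.float64(0.0468), np.float64(0.0469)]
0.06 [np.float64(0.0468), np.float64(0.0469), np.float64(0.0469)]
0.075 [np.float64(0.0469), np.float64(0.2141), np.float64(0.0469)]
side -0.055 [np.float64(0.5146), np.float64(0.4417), np.float64(0.3961)]
side -0.045 [np.float64(0.5161), np.float64(0.4836), np.float64(0.4152)]
side 0.055 [np.float64(nan), np.float64(0.4456), np.float64(0.4143)]
side 0.075 [np.float64(nan), np.float64(nan), np.float64(nan)]
  return _methods._mean(a, axis=axis, dtype=dtype,
  ret = ret.dtype.type(ret / rcount)
```

View pics/m5.png

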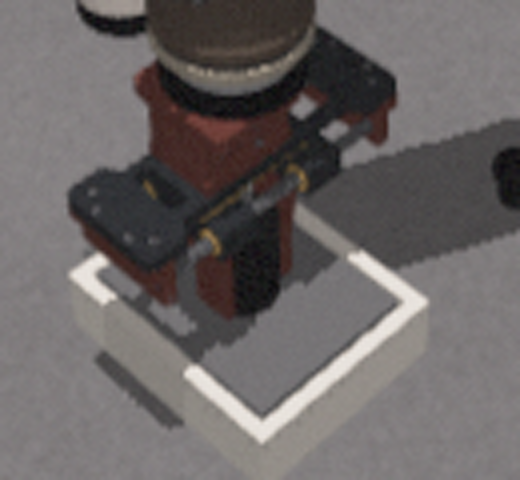

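The cap sits on the plate, at about (255,300) in the crop. Its top is at 73.7 mm with the camera's +0.7 mm bias, matching 46+27 mm. The plate is level and the push is steady at 29 N, so I'm handing in.

```bash
python3 -c "
from cell import ctrl, imaging, order
print(order.sign_off())"
```

```text
the job is handed in; nothing more can be done
None
```

The job is handed in at about 13 s: the plate measured level with the rim, the cap was pressed past the click down to the plate, and the gripper is still pushing it down with about 29 N; sign-off gave no verdict.

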